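Open the analyser's strut-assisted lid and load the absorption cell

TASK

Lift the lid of the teal analyser by its white pull flange, past the point where its gas struts take over, and let go so that the struts hold it open; do not let the lid drop or fling it. Then lay the glass absorption cell with the blue ends gently in the cradle between the four white stops on the chamber floor, let go and move clear. Leave the orange-ended cell, beaker, bottle and clamp boss where they are, and the lid standing open.

Things in the scene. Friction and masses are not known exactly. Their poses are not given: they have to be found in the camera images.
- case: Teal analyser fixed to the bench: box 170 (x) by 280 (y) by 120 mm high, origin at the centre of its underside, -x is its front (towards the robot, yaw up to 0.2 rad), z up. Open-topped chamber with 8 mm walls, floor 60 mm above the bench. A black gas strut outside each end wall reaches 160 mm from the centre in y.
- chamber (a point): Centre of the cradle on the chamber floor, 60 mm above the case's origin, axes as the case. The cell lies here along y between four white stops 12 mm high, 8 mm thick (x), 20 mm long (y); their inner faces are 24 mm either side of the centre in x and they span 34 to 54 mm from it in y, leaving the middle free for fingers.
- lid (a joint): Lid angle in rad: 0 shut, grows as it opens, stop at 1.8. The lid (0.67 to 1.17 kg, hidden) is helped by two damped gas struts. Below a balance angle (about 0.6 to 1.0, by weight) it falls shut when let go; beyond it the struts carry it up to the stop and hold it. Lifting takes up to about 6 N at the flange.
- lid_hinge (a point): Point on the hinge line, mid-width: 85 mm behind the case's origin in x, 120 mm up. The hinge line runs along the case's y; the point's axes turn with the lid and match the case's when shut. The lid is a plate 12 mm thick lying just above this height; its front edge is 180 mm from the hinge.
- pull (a point): Grip point on the white pull flange: 193 mm in front of and 32 mm above the hinge when shut. The flange, a plate 120 mm wide (y) and 8 mm thick, rises from the lid's front edge forward and up, 60 degrees above level, 43 mm long; grip it with fingers pointing down along it (30 degrees off vertical), one on each face. This point is 20 mm from its free edge. The hand must turn with it as the lid opens.
- cell: The absorption cell to load: clear glass tube 28 mm in diameter along y with blue square end blocks 34 by 34 mm, 14 mm thick; 110 mm long overall, 0.13 to 0.21 kg. Origin at the centre of its underside, tube axis 17 mm above; grip the bare tube (82 mm long) at the middle. Lies flat on the bench to the left or right of the analyser.
- spent_cell: The spent cell, same shape with orange ends; lies on the analyser's other side. Leave alone. Origin at the centre of its underside.
- beaker: Glass beaker, 72 mm wide, 95 mm tall, origin under its centre. Leave alone.
- reagent: Amber reagent bottle with blue cap, 66 mm wide, 150 mm tall, origin under its centre. Leave alone.
- bosshead: Steel clamp boss, 95 mm long, 28 mm high, origin under its body. Leave alone.
Things that resemble listed ones, but are neither listed nor needed, are in the scene too. Leave any black or red look-alike of the cell alone.

How it is judged:
By the outcome, as a careful person would: the job done as asked, in the order asked, and still so for the second after the job is handed in, with the robot touching nothing.
It also fails if it takes over 72 s, if anything falls off the work surface, if the arm or the gripper's body presses on something with over 40 N, if the wrist force passes 120 N, or if a joint passes its speed limit or range.

ROBOT

A 7-joint arm with a two-finger parallel gripper is mounted at the origin on the work surface. World frame = base frame: x ahead of the robot, y to its left, z up, the work surface at z = 0. Lengths are in mm, angles in rad, forces in N, time in s.
With the tool pointing down it reaches from about 400 to 850 mm from the base axis. Payload 4.5 kg.
Tool frame: the origin (TCP) lies on the mounting face of the last link; the fingertips stand 173 mm ahead of it and the grasp point (between the pads) lies 155 mm ahead of it; z points along the fingers, y is the line along which they close (so a half turn about z gives the same grasp; the last joint's range is limited). The gripper opens to 85 mm and grips with 20 to 120 N. Pads are 22 mm wide; open, the fingers measure 114 mm over their backs; the gripper's body (76 mm by 85 mm) begins 54 mm behind the grasp point. The pads swing forward as they close: fully open they stand 13 mm farther back than shut.
Start: joints at [-1.251, 0.689, -0.195, 1.565, 0.157, 0.902, -0.215], TCP at [176.181, 599.665, 404.717] pointing down, gripper open.
Joint ranges: [-3.01, 3.01], [-0.46, 2.08], [-1.47, 1.51], [0.13, 2.56], [-1, 4.14], [0.04, 2.09], [-2.66, 2.66]. Speed limits (rad/s): [2.57, 2.57, 3.14, 3.14, 3.14, 3.14, 3.14].

INTERFACE

Orientations are given as a unit quaternion [x, y, z, w].
In Python, from plant import manip gives the robot as it stands.
- The arm moves only by the tool send_rows, never from a script. Its argument "commands" is a list of rows, each a list of 7 numbers: the shift along the tool's x, y, z in cm, then the turn, a rotation vector about the tool's x, y, z in rad, then the finger opening in cm, from 0 to 8.54. A call has exactly 10 rows; each row shifts and turns the commanded pose from where the row before left it, along the tool's axes as they then stand; what a row does not reach is not made up. A row lasts 1/12 s, in which the tool goes at most 41.7 mm and 7.16 degrees, less where a joint would pass 70% of its speed; a pose out of reach is approached as far as the arm can. A call with a gripper value outside its range is refused whole. The fingers move at their own pace and stop on an object; "newtons" is the grip in N (left out, the last holds). Time passes only in rows, so rows that do not move let the fingers close, or fill a call up. It gives the time, the measured TCP pose, the force, the opening and the grip force at its end, in the units of the state.
- manip.get_obs(): the state, without advancing time (a new reading comes with each control period).
- manip.capture(name): name is "scene" or "top" or "wrist"; returns a dict with "img" (420x560x3 uint8, red, green, blue), "range_z" (420x560 float32, mm along the optical axis (not along the pixel's ray), 0 where there is no reading), "vfov" (degrees; the focal length in pixels is half the picture's height over the tangent of half this angle, whatever the lens; pixels are square), "cx", "cy" (the principal point, pixels), "R" (3x3) and "t" (3): a world point X has camera coordinates R X + t; the wrist camera has in their place "mount" (4x4, takes a point from camera to tool coordinates, whose origin is the TCP and whose axes are the flange's). Camera axes: x right, y down, z forward; pixel columns grow to the right and rows downward; lengths in mm; the calibration is good to about 2 mm. A picture is of the moment at which its call begins: read the wrist's pose just before it.
- manip.finish_job(): hands the job in; it is judged then, once.
The state is a dict: "time_s": time; "joints": joint angles; "dq": joint speeds; "joint_torque": joint torques, N m; "tool_pos": TCP position; "tool_rot": TCP orientation; "wrist_force": force on the tool from outside, world axes, zero at the start; "ft_torque": the same for the moment, N m; "width": finger opening in mm; "grip_force": force on a finger pad.
Only numpy, scipy, OpenCV 4.12 (cv2) and the standard library are available. Lean on these libraries where they do the work, as an engineer would, in place of code of your own. Each camera call takes 0.05 s, during which the arm holds its last target. There are 200 camera calls.

## Working session

There is one attempt and no reset: what is moved stays moved. The work goes in short steps, Python scripts to look and compute and a tool call to move; the robot and the scene stay as the last step left them, time stands still between calls to the robot, and variables do not carry over. Pictures are saved under pics/ and viewed, at most 10 in all, crops included, and the job is handed in when it is done.

Besides the shell and the picture viewer there is one more tool, called after "Emit:" as name(argument=value, ...), one argument or row to a line, values as JSON. send_rows: Moves the arm, as the interface text tells. Its arguments: {"type":"object","properties":{"commands":{"type":"array"},"newtons":{"type":"number"}},"required":["commands"]}

```bash
ls; mkdir -p pics; cat > h.py <<'E'
import numpy as np, cv2
from scipy.spatial.transform import Rotation as Ro
from plant import manip
def K(c):
    h,w=c["img"].shape[:2]; return h/2/np.tan(np.radians(c["vfov"])/2)
def cloud(c,T=None):
    f=K(c); z=c["range_z"]; v,u=np.indices(z.shape)
    P=np.stack([(u-c["cx"])*z/f,(v-c["cy"])*z/f,z],-1)
    if T is None: W=(P-c["t"])@np.array(c["R"])
    else:
        M=T@np.array(c["mount"]); W=P@M[:3,:3].T+M[:3,3]
    W[z==0]=np.nan
    return W
def tool():
    o=manip.get_obs(); T=np.eye(4); T[:3,:3]=Ro.from_quat(o["tool_rot"]).as_matrix(); T[:3,3]=o["tool_pos"]; return T,o
def save(n,img): cv2.imwrite("pics/"+n,img[...,::-1])
E
python3 - <<'E'
from h import *
import pickle
T,o=tool(); print(o)
a=manip.capture("scene"); b=manip.capture("top")
pickle.dump((a,b),open("c0.pkl","wb"))
save("scene0.png",a["img"]); save("top0.png",b["img"])
for c in (a,b): print(c["vfov"],c["cx"],c["cy"],c["R"],c["t"])
E
```

```text
pics
{'time_s': 0.0, 'joints': array([-1.25117635,  0.69003139, -0.19454765,  1.56636288,  0.15729977,
        0.90247983, -0.215123  ]), 'dq': array([ 6.45315610e-04,  9.20417316e-04,  6.88321772e-06,  1.47208381e-04,
       -8.36152970e-04,  8.12239588e-04, -8.79998466e-05]), 'joint_torque': array([-2.65293675e-04, -5.39628410e+01, -1.26699742e+00, -1.58544713e+01,
        8.99181672e-03,  9.61970160e-03, -6.91175416e-06]), 'tool_pos': array([176.13351873, 599.32254119, 403.84998429]), 'tool_rot': array([ 1.42379644e-01,  9.89811672e-01, -9.40283587e-04, -8.02616085e-05]), 'wrist_force': array([-0.07282037,  0.20422505,  0.25541087]), 'ft_torque': array([-0.05304897,  0.03359035, -0.02900749]), 'grip_force': 0.0, 'width': 85.39196093062561}
51.665895516463024 275.0578708111114 212.31613254378468 [[ 4.25072187e-01  9.05159433e-01 -1.92815594e-04]
 [ 7.13882501e-01 -3.35377520e-01 -6.14730586e-01]
 [-5.56493855e-01  2.61167227e-01 -7.88737136e-01]] [-229.8583698  -292.59597428 1653.74827109]
53.644810732036575 277.302269297639 208.30843332311753 [[-0.02149811 -0.99969829  0.01188121]
 [-0.99664911  0.02049141 -0.07918743]
 [ 0.07892008 -0.01354377 -0.99678894]] [ -15.98868818  525.04338322 1203.09911171]
```

View pics/scene0.png

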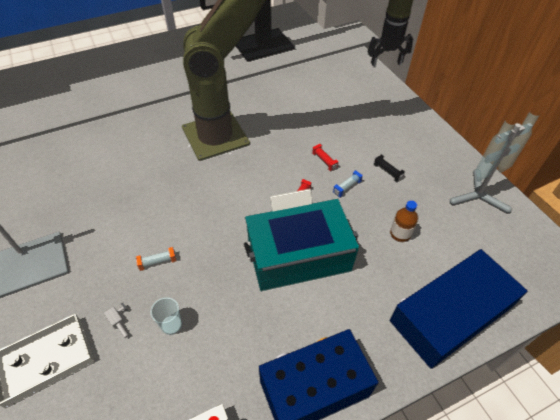

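View pics/top0.png

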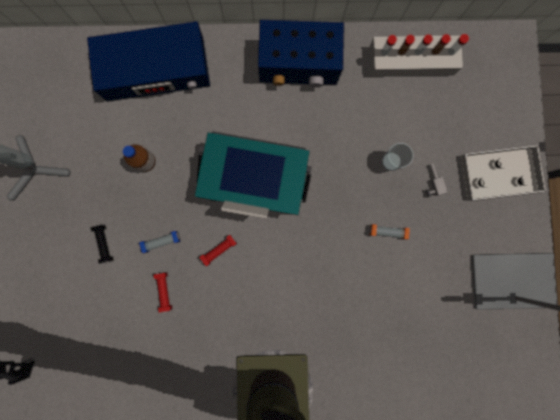

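The scene view shows the teal case at about (300,243), its white flange at (292,200) and the blue-ended cell at (348,184). In the top view the case is at (253,173), the flange at (245,210) and the cell at (160,242). Red look-alikes are at (217,250) and (163,292), and the black one is at (102,244).

```bash
python3 - <<'E'
from h import *
import pickle
a,b=pickle.load(open("c0.pkl","rb"))
def blob(W,m,name):
    P=W[m]; P=P[~np.isnan(P[:,0])]
    r=cv2.minAreaRect(P[:,:2].astype(np.float32)); print(name,len(P),"med",np.median(P,0).round(1),"rect",np.round(r[0],1),np.round(r[1],1),round(r[2],1),"box",cv2.boxPoints(r).round(0).tolist())
for n,c in(("scene",a),("top",b)):
    W=cloud(c); im=c["img"].astype(int); r,g,bl=im[...,0],im[...,1],im[...,2]
    v,u=np.indices(r.shape)
    box=(lambda x0,x1,y0,y1:(u>x0)&(u<x1)&(v>y0)&(v<y1))
    B=box(235,365,185,295) if n=="scene" else box(185,315,120,225)
    lid=B&(W[...,2]>118)&(W[...,2]<138)&(r<100)
    blob(W,lid,n+" lid")
    fl=B&(r>140)&(W[...,2]>125)
    blob(W,fl,n+" flange")
    Cc=box(325,370,165,200) if n=="scene" else box(135,185,228,256)
    bl_=Cc&(bl>r+60)
    blob(W,bl_&(W[...,2]>8),n+" blue")
    blob(W,Cc&(W[...,2]>12),n+" cell")
    print(np.nanmedian(W[...,2][box(30,80,100,150)] if n=="scene" else W[...,2][box(330,360,250,300)]))
E
```

```text
scene lid 5635 med [629.1  35.8 131.7] rect [620.1  40.7] [306.7 190.4] 79.1 box [[498.0, -92.0], [685.0, -128.0], [743.0, 173.0], [556.0, 209.0]]
scene flange 604 med [519.2  62.  152.8] rect [568.6 117.1] [260.6  79.2] 47.4 box [[451.0, 48.0], [510.0, -6.0], [686.0, 186.0], [628.0, 240.0]]
scene blue 97 med [441.1 281.9  32.8] rect [471.3 271.9] [ 60.8 235.2] 34.1 box [[380.0, 352.0], [512.0, 158.0], [562.0, 192.0], [430.0, 386.0]]
scene cell 303 med [442.5 314.9  28.2] rect [474.1 295.1] [112.8 250.7] 61.4 box [[337.0, 305.0], [557.0, 186.0], [611.0, 285.0], [391.0, 405.0]]
-0.97327770668944
top lid 7096 med [614.1  39.2 132.4] rect [613.7  39.6] [310.  190.1] 78.7 box [[490.0, -94.0], [677.0, -131.0], [737.0, 173.0], [551.0, 210.0]]
top flange 15 med [499.6  43.1 171.1] rect [504.  61.] [94.5  2.2] 78.5 box [[493.0, 15.0], [496.0, 14.0], [515.0, 107.0], [512.0, 108.0]]
top blue 81 med [434.1 357.3  34.1] rect [434.5 318.7] [ 29.3 107.7] 16.2 box [[405.0, 366.0], [435.0, 263.0], [464.0, 271.0], [434.0, 374.0]]
top cell 419 med [433.7 316.7  29.8] rect [433.8 317.8] [ 33.5 113.2] 16.8 box [[401.0, 367.0], [434.0, 259.0], [466.0, 268.0], [433.0, 377.0]]
0.7279341690978958
```

```bash
cat >> h.py <<'E'
yaw=-0.195; hinge=np.array([702.,23.5,120.])
def Rc(): return Ro.from_euler('z',yaw)
def pull_pose(th,back=0.,off=0.):
    """tool pose (R,TCP) gripping the flange at lid angle th, backed off along fingers, grip point pull"""
    R0=np.column_stack([[0,1,0],[.866025,0,.5],[.5,0,-.866025]])
    L=Rc()*Ro.from_euler('y',th); R=(L*Ro.from_matrix(R0))
    p=hinge+L.apply([-193,0,32]); z=R.as_matrix()[:,2]
    return R,p-z*(155+back)
def down(az,p,flip=False):
    """tool down; closing line y at azimuth az; p grasp point"""
    y=np.array([np.cos(az),np.sin(az),0]); z=np.array([0,0,-1.]); R=Ro.from_matrix(np.column_stack([np.cross(y,z),y,z]))
    return R,np.array(p)-155*z
def rows(R0,p0,R1,p1,n,grip):
    w=(R0.inv()*R1).as_rotvec(); out=[]; R=R0
    print("dist mm/row",np.linalg.norm(p1-p0)/n,"deg/row",np.degrees(np.linalg.norm(w))/n)
    acc=[]
    for k in range(n):
        d=R.inv().apply((p1-p0)/n)/10; acc.append([round(x,2) for x in d]+[round(x,3) for x in w/n]+[grip]); R=R*Ro.from_rotvec(w/n)
    for i in range(0,n,10): print(acc[i:i+10])
def now():
    T,o=tool(); return Ro.from_matrix(T[:3,:3]),T[:3,3]
E
python3 - <<'E'
from h import *
c=manip.capture("wrist"); print(np.round(c["mount"],3),c["vfov"])
R,p=now(); R1,p1=pull_pose(0,90); print(p1)
rows(R,p,R1,p1,20,8.5)
E
```

```text
[[ 1.0000e-03 -9.5500e-01 -2.9800e-01  7.6267e+01]
 [ 1.0000e+00  0.0000e+00  1.0000e-03 -2.2600e-01]
 [-1.0000e-03 -2.9800e-01  9.5500e-01  3.0868e+01]
 [ 0.0000e+00  0.0000e+00  0.0000e+00  1.0000e+00]] 63.17116925061316
[392.47943774  84.63334623 364.17621067]
dist mm/row 27.989660294272596 deg/row 4.450737600858172
[[np.float64(-1.76), np.float64(-2.16), np.float64(0.2), np.float64(-0.021), np.float64(-0.019), np.float64(0.072), 8.5], [np.float64(-1.91), np.float64(-2.04), np.float64(0.19), np.float64(-0.021), np.float64(-0.019), np.float64(0.072), 8.5], [np.float64(-2.05), np.float64(-1.9), np.float64(0.19), np.float64(-0.021), np.float64(-0.019), np.float64(0.072), 8.5], [np.float64(-2.18), np.float64(-1.75), np.float64(0.19), np.float64(-0.021), np.float64(-0.019), np.float64(0.072), 8.5], [np.float64(-2.29), np.float64(-1.59), np.float64(0.2), np.float64(-0.021), np.float64(-0.019), np.float64(0.072), 8.5], [np.float64(-2.4), np.float64(-1.43), np.float64(0.21), np.float64(-0.021), np.float64(-0.019), np.float64(0.072), 8.5], [np.float64(-2.49), np.float64(-1.25), np.float64(
[... 946 characters left out ...]
.float64(0.24), np.float64(0.56), np.float64(-0.021), np.float64(-0.019), np.float64(0.072), 8.5], [np.float64(-2.7), np.float64(0.42), np.float64(0.62), np.float64(-0.021), np.float64(-0.019), np.float64(0.072), 8.5], [np.float64(-2.65), np.float64(0.6), np.float64(0.68), np.float64(-0.021), np.float64(-0.019), np.float64(0.072), 8.5], [np.float64(-2.58), np.float64(0.77), np.float64(0.75), np.float64(-0.021), np.float64(-0.019), np.float64(0.072), 8.5], [np.float64(-2.51), np.float64(0.94), np.float64(0.81), np.float64(-0.021), np.float64(-0.019), np.float64(0.072), 8.5], [np.float64(-2.42), np.float64(1.1), np.float64(0.88), np.float64(-0.021), np.float64(-0.019), np.float64(0.072), 8.5]]
```

Emit:
send_rows(
  commands=[
    [-1.8,-2.2,0.2,-0.021,-0.019,0.072,8.5],
    [-1.9,-2.0,0.2,-0.021,-0.019,0.072,8.5],
    [-2.0,-1.9,0.2,-0.021,-0.019,0.072,8.5],
    [-2.2,-1.8,0.2,-0.021,-0.019,0.072,8.5],
    [-2.3,-1.6,0.2,-0.021,-0.019,0.072,8.5],
    [-2.4,-1.4,0.2,-0.021,-0.019,0.072,8.5],
    [-2.5,-1.3,0.2,-0.021,-0.019,0.072,8.5],
    [-2.6,-1.1,0.3,-0.021,-0.019,0.072,8.5],
    [-2.6,-0.9,0.3,-0.021,-0.019,0.072,8.5],
    [-2.7,-0.7,0.3,-0.021,-0.019,0.072,8.5],
  ],
)

```text
time_s: 0.98
tool_pos: [284.3, 340.2, 384.1]
tool_rot: [0.481, 0.866, 0.089, 0.107]
wrist_force: [0.7, -0.0, -0.4]
width: 85.1
grip_force: 0.0
```

Emit:
send_rows(
  commands=[
    [-2.7,-0.5,0.4,-0.021,-0.019,0.072,8.5],
    [-2.7,-0.3,0.4,-0.021,-0.019,0.072,8.5],
    [-2.8,-0.1,0.5,-0.021,-0.019,0.072,8.5],
    [-2.8,0.1,0.5,-0.021,-0.019,0.072,8.5],
    [-2.7,0.2,0.6,-0.021,-0.019,0.072,8.5],
    [-2.7,0.4,0.6,-0.021,-0.019,0.072,8.5],
    [-2.6,0.6,0.7,-0.021,-0.019,0.072,8.5],
    [-2.6,0.8,0.8,-0.021,-0.019,0.072,8.5],
    [-2.5,0.9,0.8,-0.021,-0.019,0.072,8.5],
    [-2.4,1.1,0.9,-0.021,-0.019,0.072,8.5],
  ],
)

```text
time_s: 1.82
tool_pos: [360.7, 197.9, 378.9]
tool_rot: [0.65, 0.733, 0.121, 0.164]
wrist_force: [0.9, 0.5, -0.5]
width: 85.2
grip_force: 0.0
```

```bash
python3 - <<'E'
from h import *
T,o=tool(); print(o["tool_pos"],o["joints"].round(3),pull_pose(0,90)[1],"rot err",(Ro.from_matrix(T[:3,:3]).inv()*pull_pose(0)[0]).as_rotvec())
c=manip.capture("wrist"); save("w1.png",c["img"])
W=cloud(c,T); Q=Rc().inv().apply((W-hinge).reshape(-1,3)).reshape(W.shape)  # lid frame
im=c["img"].astype(int)
import pickle; pickle.dump((c,T),open("w1.pkl","wb"))
wh=(im.min(-1)>110)&(Q[...,2]>8)&(Q[...,2]<70)&(abs(Q[...,0]+193)<50)
P=Q[wh]; print(len(P),P.min(0),P.max(0),np.median(P,0))
A=np.c_[P[:,2],P[:,1],np.ones(len(P))]; print("x = a z + b y + c",np.linalg.lstsq(A,P[:,0],rcond=None)[0])
E
```

```text
[360.71880067 197.9293189  378.85030262] [-0.972  0.487  0.372  2.376  1.532  0.106 -2.062] [392.47943774  84.63334623 364.17621067] rot err [-0.10857584 -0.05954698  0.30343839]
719 [-204.61265143  -33.2291645    11.46594211] [-157.21534283   62.05187428   51.30512259] [-201.26910055   30.98870664   48.71956638]
x = a z + b y + c [-5.02281327e-01 -1.00123172e-03 -1.76628045e+02]
```

View pics/w1.png

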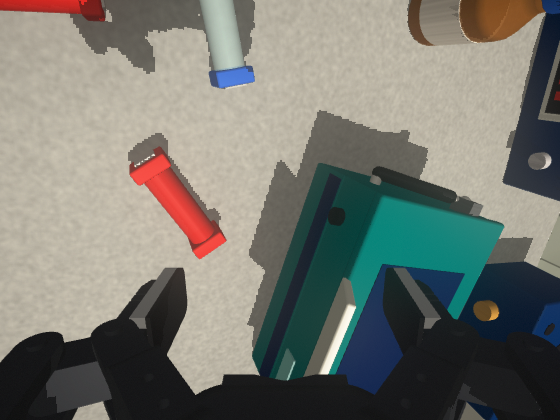

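The arm lags: joint 6 sits near its lower limit, close to the wrist singularity. In the wrist view the flange is at (330,330), the red look-alike at (180,205) and the blue-ended cell at (225,45). The flange plane fits the expected geometry to within a few millimetres. I'll work out the kinematics before choosing a wrist branch.

```bash
python3 - <<'E'
from h import *
import itertools
qs=[np.array([-1.25117635,0.69003139,-0.19454765,1.56636288,0.15729977,0.90247983,-0.215123]),manip.get_obs()["joints"]]
Rs=[Ro.from_quat([1.42379644e-01,9.89811672e-01,-9.40283587e-04,-8.02616085e-05]),now()[0]]
ps=[np.array([176.1,599.3,403.8]),now()[1]]
print(manip.get_obs()["joints"].round(4).tolist(), now()[1].round(1).tolist(), now()[0].as_quat().round(4).tolist())
res=[]
for s in itertools.product([1,-1],repeat=7):
  Cs=[Ro.from_euler('ZYZYZYZ',np.array(s)*q) for q in qs]
  # R = A*C*B, A=Rz(a),B=Rz(b)
  for a in np.arange(0,360,15):
    A=Ro.from_euler('z',a,degrees=True)
    for b in np.arange(0,360,15):
      B=Ro.from_euler('z',b,degrees=True)
      e=max((R.inv()*A*C*B).magnitude() for R,C in zip(Rs,Cs)); res.append((e,s,a,b))
res.sort(key=lambda r:r[0]); 
for r in res[:6]: print(r)
E
```

```text
[-0.966, 0.4865, 0.3724, 2.3763, 1.5426, 0.1094, -2.0738] [362.3, 195.1, 379.2] [0.6524, 0.7296, 0.1206, 0.1658]Traceback (most recent call last):
  File "<stdin>", line 9, in <module>
  File "scipy/spatial/transform/_rotation.pyx", line 1413, in scipy.spatial.transform._rotation.Rotation.from_euler
ValueError: Expected axis specification to be a non-empty string of upto 3 characters, got ZYZYZYZ
```

```bash
python3 - <<'E'
from h import *
import itertools
from scipy.optimize import least_squares
D=[([-1.25117635,0.69003139,-0.19454765,1.56636288,0.15729977,0.90247983,-0.215123],[176.1,599.3,403.8],[1.42379644e-01,9.89811672e-01,-9.40283587e-04,-8.02616085e-05]),
([-0.966,0.4865,0.3724,2.3763,1.5426,0.1094,-2.0738],[362.3,195.1,379.2],[0.6524,0.7296,0.1206,0.1658])]
Rs=[Ro.from_quat(d[2]) for d in D]
res=[]
for s in itertools.product([1,-1],repeat=7):
  Cs=[]
  for d in D:
    C=Ro.identity()
    for ax,x in zip('zyzyzyz',np.array(s)*d[0]): C=C*Ro.from_euler(ax,x)
    Cs.append(C)
  for a in np.arange(0,360,15):
    A=Ro.from_euler('z',a,degrees=True)
    for b in np.arange(0,360,15):
      B=Ro.from_euler('z',b,degrees=True)
      e=max((R.inv()*A*C*B).magnitude() for R,C in zip(Rs,Cs)); res.append((e,s,int(a),int(b)))
res.sort(key=lambda r:r[0])
for r in res[:6]: print(r)
E
```

```text
(8.972145405280614e-05, (-1, -1, -1, -1, -1, -1, -1), 180, 270)
(8.972145405299883e-05, (-1, 1, -1, 1, -1, 1, -1), 0, 90)
(0.10701478288892663, (-1, 1, -1, 1, -1, 1, -1), 345, 75)
(0.10701478288892671, (-1, -1, -1, -1, -1, -1, -1), 165, 255)
(0.10710183645836416, (-1, -1, -1, -1, -1, -1, -1), 195, 285)
(0.10710183645836424, (-1, 1, -1, 1, -1, 1, -1), 15, 105)
```

```bash
cat >> h.py <<'E'
S=np.array([-1,1,-1,1,-1,1,-1])
def chain(q):
    C=Ro.identity(); out=[]
    for ax,x in zip('zyzyzyz',S*np.array(q)): C=C*Ro.from_euler(ax,x); out.append(C)
    return out
E
python3 - <<'E'
from h import *
D=[([-1.25117635,0.69003139,-0.19454765,1.56636288,0.15729977,0.90247983,-0.215123],[176.134,599.323,403.85]),
([-0.966,0.4865,0.3724,2.3763,1.5426,0.1094,-2.0738],[362.3,195.1,379.2])]
A=[];B=[]
for q,p in D:
    c=chain(q); M=[np.c_[[0,0,1]]]+[np.c_[c[i].apply([0,0,1])] for i in (1,3,5)]
    A.append(np.hstack(M)); B+=p
x,r,_,_=np.linalg.lstsq(np.vstack(A),B,rcond=None); print(x.round(2),r,(np.vstack(A)@x-B).round(2))
E
```

```text
[450.28 548.59 343.98 255.14] [2766.63071538] [-47.56   0.65   0.73   2.36  22.3   -0.73]
```

```bash
sed -i 's/acc.append(\[round(x,2) for x in d\]+\[round(x,3) for x in w\/n\]/acc.append([float(round(x,2)) for x in d]+[float(round(x,3)) for x in w\/n]/' h.py; python3 - <<'E'
from h import *
R,p=now(); R1,p1=pull_pose(0,70); print(p,p1)
rows(R,p,R1,p1,10,8.5)
E
```

```text
[362.32995589 195.12193518 379.1709289 ] [402.28991627  82.69568052 346.85570368]
dist mm/row 12.361526989736848 deg/row 1.8292759515978834
[[-1.13, 0.1, 0.5, -0.011, -0.005, 0.03, 8.5], [-1.12, 0.13, 0.51, -0.011, -0.005, 0.03, 8.5], [-1.11, 0.16, 0.52, -0.011, -0.005, 0.03, 8.5], [-1.1, 0.19, 0.52, -0.011, -0.005, 0.03, 8.5], [-1.1, 0.21, 0.53, -0.011, -0.005, 0.03, 8.5], [-1.09, 0.24, 0.54, -0.011, -0.005, 0.03, 8.5], [-1.08, 0.27, 0.55, -0.011, -0.005, 0.03, 8.5], [-1.06, 0.29, 0.56, -0.011, -0.005, 0.03, 8.5], [-1.05, 0.32, 0.57, -0.011, -0.005, 0.03, 8.5], [-1.04, 0.34, 0.58, -0.011, -0.005, 0.03, 8.5]]
```

Emit:
send_rows(
  commands=[
    [-1.1,0.1,0.5,-0.011,-0.005,0.03,8.5],
    [-1.1,0.1,0.5,-0.011,-0.005,0.03,8.5],
    [-1.1,0.2,0.5,-0.011,-0.005,0.03,8.5],
    [-1.1,0.2,0.5,-0.011,-0.005,0.03,8.5],
    [-1.1,0.2,0.5,-0.011,-0.005,0.03,8.5],
    [-1.1,0.2,0.5,-0.011,-0.005,0.03,8.5],
    [-1.1,0.3,0.6,-0.011,-0.005,0.03,8.5],
    [-1.1,0.3,0.6,-0.011,-0.005,0.03,8.5],
    [-1.1,0.3,0.6,-0.011,-0.005,0.03,8.5],
    [-1.0,0.3,0.6,-0.011,-0.005,0.03,8.5],
  ],
)

```text
time_s: 2.7
tool_pos: [400.7, 86.7, 346.2]
tool_rot: [0.743, 0.617, 0.165, 0.197]
wrist_force: [-0.4, -1.3, -0.1]
width: 84.8
grip_force: 0.0
```

```bash
python3 - <<'E'
from h import *
import json
T,o=tool(); print(o["joints"].round(4).tolist(),o["tool_pos"].round(2).tolist())
D=[([-1.25117635,0.69003139,-0.19454765,1.56636288,0.15729977,0.90247983,-0.215123],[176.134,599.323,403.85]),
([-0.966,0.4865,0.3724,2.3763,1.5426,0.1094,-2.0738],[362.3,195.1,379.2]),(o["joints"].tolist(),o["tool_pos"].tolist())]
json.dump(D,open("D.json","w"))
print("rot err",(now()[0].inv()*pull_pose(0)[0]).as_rotvec(),"pos err",pull_pose(0,70)[1]-now()[1])
def fit(terms):
    A=[];B=[]
    for q,p in D:
        c=chain(q); A.append(np.column_stack([[0,0,1]]+[c[i].apply(v) for i,v in terms])); B+=list(p)
    A=np.vstack(A);x,r,k,_=np.linalg.lstsq(A,B,rcond=None); print(k,x.round(1),(A@x-B).round(1))
X,Y,Z=np.eye(3)
base=[(1,Z),(3,Z),(5,Z)]
fit(base)
for e in [[(2,X)],[(3,X)],[(5,X)],[(1,X)],[(0,X)],[(2,X),(3,X)],[(2,X),(3,X),(5,X)],[(1,Y),(3,Y)],[(0,Y),(2,Y),(4,Y)],[(1,Y),(3,Y),(5,Y)],[(1,Y),(3,Y),(5,X)]]: print([(i,v.tolist()) for i,v in e]); fit(base+e)
E
```

```text
[-0.1539, 0.5659, -0.4441, 2.4598, 2.0141, 0.6108, -2.6406] [400.7, 86.74, 346.24]
rot err [-0.00361822 -0.00632296  0.00849923] pos err [ 1.58995587 -4.0405112   0.61827756]
4 [446.3 536.1 345.6 243.7] [-50.   -5.6  -2.4  -5.   18.   -6.8   9.9  31.3   9.2]
[(2, [1.0, 0.0, 0.0])]
5 [428.8 606.5 390.9 294.3 -85.2] [-38.    5.9   8.9 -16.1   5.2 -13.8  14.4  -1.1   4.9]
[(3, [1.0, 0.0, 0.0])]
5 [471.5 560.7 362.4 264.1  30.7] [-50.3   4.  -12.9  -7.2   8.9  -3.5   6.7  21.6  16.4]
[(5, [1.0, 0.0, 0.0])]
5 [ -82.3  729.7  410.  -171.7  153.9] [-18.4   9.   -6.  -17.2 -12.5  -3.7  12.6   8.2   9.7]
[(1, [1.0, 0.0, 0.0])]
5 [ 201.2  742.7  326.5  261.8 -134.9] [-42.4   5.5  -8.6 -17.1  -2.2  -4.8  15.4  23.9  13.4]
[(0, [1.0, 0.0, 0.0])]
5 [324.5 694.2 343.8 255.9 -90.4] [-46.8   2.7 -13.5 -10.1   3.9   1.6  10.3  28.8  11.9]
[(2, [1.0, 0.0, 0.0]), (3, [1.0, 0.0, 0.0])]
6 [435.1 608.7 392.5 296.5 -81.4   6.7] [-38.6   7.4   6.1 -16.1   3.8 -12.8  13.5  -1.7   6.7]
[(2, [1.0, 0.0, 0.0]), (3, [1.0, 0.0, 0.0]), (5, [1.0, 0.0, 0.0])]
7 [-2.127e+02  7.490e+02  4.091e+02 -2.742e+02 -7.000e-01 -2.630e+01
  1.855e+02] [-11.5   3.9   2.4 -17.9 -11.   -5.9  15.9  11.5   3.5]
[(1, [0.0, 1.0, 0.0]), (3, [0.0, 1.0, 0.0])]
6 [346.5 563.9 344.7 160.1 -18.9 -26.9] [-0.2  0.2  0.  -0.1 -0.  -0.   0.  -0.3  0. ]
[(0, [0.0, 1.0, 0.0]), (2, [0.0, 1.0, 0.0]), (4, [0.0, 1.0, 0.0])]
7 [ 3.468e+02  5.634e+02  3.448e+02  1.600e+02 -1.870e+01 -2.700e+01
 -3.000e-01] [ 0. -0.  0. -0.  0. -0.  0.  0. -0.]
[(1, [0.0, 1.0, 0.0]), (3, [0.0, 1.0, 0.0]), (5, [0.0, 1.0, 0.0])]
7 [ 3.468e+02  5.634e+02  3.448e+02  1.600e+02 -1.870e+01 -2.700e+01
 -3.000e-01] [ 0. -0.  0. -0.  0. -0.  0.  0. -0.]
[(1, [0.0, 1.0, 0.0]), (3, [0.0, 1.0, 0.0]), (5, [1.0, 0.0, 0.0])]
7 [352.  561.7 343.9 164.3 -18.6 -27.5  -1.8] [-0.2  0.1  0.1 -0.   0.   0.1  0.  -0.3 -0.1]
```

```bash
cat >> h.py <<'E'
from scipy.optimize import least_squares
LO=np.array([-3.01,-.46,-1.47,.13,-1,.04,-2.66]);HI=np.array([3.01,2.08,1.51,2.56,4.14,2.09,2.66])
FR=Ro.from_euler('z',90,degrees=True)
def fk(q):
    c=chain(q); return c[6]*FR,np.array([0,0,346.5])+c[1].apply([0,-18.9,563.9])+c[3].apply([0,-26.9,344.7])+c[5].apply([0,0,160.])
def ik(q0,R,p,reg=.02):
    q0=np.clip(q0,LO+1e-4,HI-1e-4)
    f=lambda q:np.r_[(fk(q)[1]-p)/10,(fk(q)[0].inv()*R).as_rotvec()*20,reg*(q-q0)]
    s=least_squares(f,q0,bounds=(LO,HI)); return s.x,np.abs(s.fun[:6]).max()
E
python3 - <<'E'
from h import *
q=manip.get_obs()["joints"]; print("fk",fk(q)[1]-now()[1],(fk(q)[0].inv()*now()[0]).magnitude())
fl=Ro.from_euler('z',np.pi)
rng=np.random.default_rng(1)
for name,F,q0 in [("as is",Ro.identity(),q),("flip",fl,q+[0,0,0,0,0,0,np.pi])]:
    print(name); qq=q0
    for th,b in [(0,70),(0,0),(.2,0),(.4,0),(.6,0),(.8,0),(1.,0),(1.2,0),(1.3,0)]:
        R,p=pull_pose(th,b); qq,e=ik(qq,R*F,p); print(th,b,qq.round(2),round(e,3))
E
```

```text
fk [ 0.02998766 -0.35273292  0.10520909] 3.4134844607149996e-16
as is
0 70 [-0.15  0.57 -0.44  2.46  2.01  0.61 -2.64] 0.0
0 0 [-0.02  0.76 -0.58  2.42  2.11  0.79 -2.66] 0.0
0.2 0 [ 0.17  0.68 -0.73  2.19  1.43  0.61 -1.88] 0.0
0.4 0 [ 0.36  0.75 -0.99  1.93  0.95  0.89 -1.32] 0.0
0.6 0 [ 0.4   0.83 -1.08  1.65  0.72  1.19 -1.05] 0.0
0.8 0 [ 0.36  0.93 -1.08  1.34  0.6   1.51 -0.89] 0.0
1.0 0 [ 0.27  1.05 -1.05  0.98  0.53  1.84 -0.77] 0.0
1.2 0 [-0.04  1.11 -0.04  0.57 -0.15  2.09 -0.29] 0.478
1.3 0 [-0.02  1.15 -0.05  0.51 -0.17  2.09 -0.31] 2.725
flip
0 70 [-0.15  0.57 -0.44  2.46  2.01  0.61  0.5 ] 0.0
0 0 [-0.08  0.75 -0.47  2.42  2.17  0.73  0.41] 0.0
0.2 0 [ 0.11  0.65 -0.63  2.19  1.42  0.54  1.27] 0.0
0.4 0 [ 0.34  0.72 -0.94  1.93  0.91  0.85  1.85] 0.0
0.6 0 [ 0.38  0.81 -1.03  1.65  0.69  1.17  2.12] 0.0
0.8 0 [ 0.34  0.91 -1.03  1.34  0.56  1.49  2.28] 0.0
1.0 0 [ 0.26  1.03 -1.    0.99  0.5   1.83  2.4 ] 0.0
1.2 0 [ 0.07  1.12 -0.52  0.58  0.17  2.09  2.66] 0.639
1.3 0 [ 0.06  1.16 -0.46  0.51  0.1   2.09  2.66] 2.643
```

```bash
python3 - <<'E'
from h import *
T,o=tool(); c=manip.capture("wrist"); save("w2.png",c["img"])
W=cloud(c,T); Q=Rc().inv().apply((W-hinge).reshape(-1,3)).reshape(W.shape)
im=c["img"].astype(int)
wh=(im.min(-1)>100)&(Q[...,2]>14)&(Q[...,2]<70)&(abs(Q[...,0]+193)<40)
P=Q[wh]; print(len(P),P.min(0),P.max(0))
top=P[P[:,2]>np.percentile(P[:,2],98)-6]; print("top edge",top[:,0].min(),top[:,0].max(),np.median(top,0),np.polyfit(top[:,1],top[:,0],1))
A=np.c_[P[:,2],P[:,1],np.ones(len(P))]; x=np.linalg.lstsq(A,P[:,0],rcond=None)[0]; print("x=az+by+c",x, "x at z32:",x[0]*32+x[2])
t=(im[...,1]>im[...,0]+30)&(abs(Q[...,2]-12)<6); L=Q[t]; print("lid",len(L),np.percentile(L,[1,99],axis=0).round(1),np.median(L[:,2]))
E
```

```text
2897 [-204.55924751  -58.58757416   14.2773595 ] [-178.74590222   61.81714078   51.87488948]
top edge -204.5592475072364 -195.89631538053737 [-201.14333691   10.36842236   49.00600915] [ 4.00071705e-03 -2.01048766e+02]
x=az+by+c [-2.70816547e-01  8.96493643e-03 -1.87778128e+02] x at z32: -196.44425759352038
lid 42353 [[-177.8 -133.1    8.8]
 [  -2.6  140.3   13.4]] 11.824727078162596
```

View pics/w2.png

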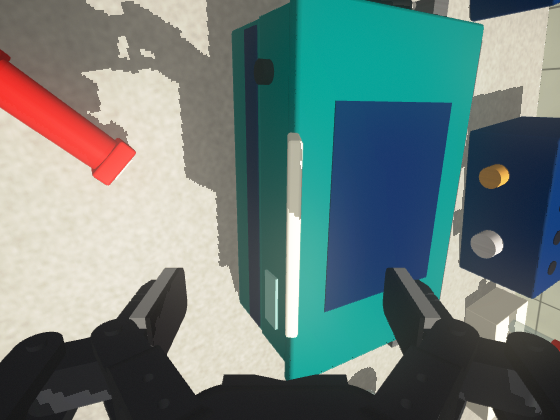

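In this view the flange runs vertically from (293,135) to (292,335), between the open fingers. It is offset about 2 mm in x and 1.5 mm in y from my model, so I'm correcting the model and going in.

```bash
sed -i 's/^yaw=.*/yaw=-0.198; hinge=np.array([704.2,24.6,120.])/' h.py; python3 - <<'E'
from h import *
R,p=now(); R1,p1=pull_pose(0,2); rows(R,p,R1,p1,10,8.5)
E
```

```text
dist mm/row 6.859004879126431 deg/row 0.042436262048887334
[[0.01, 0.04, 0.68, -0.0, -0.0, 0.001, 8.5], [0.01, 0.04, 0.68, -0.0, -0.0, 0.001, 8.5], [0.01, 0.04, 0.68, -0.0, -0.0, 0.001, 8.5], [0.01, 0.04, 0.68, -0.0, -0.0, 0.001, 8.5], [0.01, 0.04, 0.68, -0.0, -0.0, 0.001, 8.5], [0.01, 0.04, 0.68, -0.0, -0.0, 0.001, 8.5], [0.01, 0.04, 0.68, -0.0, -0.0, 0.001, 8.5], [0.01, 0.04, 0.68, -0.0, -0.0, 0.001, 8.5], [0.01, 0.04, 0.68, -0.0, -0.0, 0.001, 8.5], [0.02, 0.04, 0.68, -0.0, -0.0, 0.001, 8.5]]
```

Emit:
send_rows(
  commands=[
    [0.01,0.04,0.85,0,0,0.001,8.5],
    [0.01,0.04,0.85,0,0,0.001,8.5],
    [0.01,0.05,0.85,0,0,0.001,8.5],
    [0.01,0.05,0.85,0,0,0.001,8.5],
    [0.01,0.05,0.85,0,0,0.001,8.5],
    [0.01,0.05,0.85,0,0,0.001,8.5],
    [0.01,0.05,0.85,0,0,0.001,8.5],
    [0.01,0.05,0.85,0,0,0.001,8.5],
    [0,0,0,0,0,0,8.5],
    [0,0,0,0,0,0,8.5],
  ],
)

```text
time_s: 3.58
tool_pos: [437.4, 81.4, 288.8]
tool_rot: [0.746, 0.615, 0.166, 0.196]
wrist_force: [0.2, -0.1, 0.5]
width: 85.2
grip_force: 0.0
```

```bash
python3 - <<'E'
from h import *
R,p=now(); R1,p1=pull_pose(0,2); print(manip.get_obs()["joints"].round(2),R.inv().apply(p1-p),(R.inv()*R1).as_rotvec())
E
```

```text
[-0.02  0.76 -0.6   2.41  2.08  0.78 -2.64] [-3.24658973  0.69270476  1.31430223] [-0.00429747 -0.00907185  0.00358168]
```

Emit:
send_rows(
  commands=[
    [-0.1,0.07,0.0,0,0,0,4],
    [-0.1,0,0,0,0,0,2.5],
    [-0.1,0,0,0,0,0,1.5],
    [0,0,0,0,0,0,0.5],
    [0,0,0,0,0,0,0.4],
    [0,0,0,0,0,0,0.4],
    [0,0,0,0,0,0,0.4],
    [0,0,0,0,0,0,0.4],
    [0,0,0,0,0,0,0.4],
    [0,0,0,0,0,0,0.4],
  ],
  newtons=60,
)

```text
time_s: 4.42
tool_pos: [437.3, 78.5, 289.9]
tool_rot: [0.746, 0.615, 0.166, 0.197]
wrist_force: [-2.3, -0.1, 5.2]
width: 7.5
grip_force: 58.8
```

```bash
cat >> h.py <<'E'
def lift(th0,th1,n,g,back=0.):
    # deltas follow the lid arc from the CURRENT pose; relative rotation about hinge
    R,p=now(); L=lambda t:Rc()*Ro.from_euler('y',t)*Rc().inv()
    ts=np.linspace(0,th1-th0,n+1); acc=[]
    for a,b in zip(ts[:-1],ts[1:]):
        pa,pb=[hinge+L(t).apply(p-hinge) for t in(a,b)]; Ra,Rb=L(a)*R,L(b)*R
        acc.append([float(round(x,2)) for x in Ra.inv().apply(pb-pa)/10]+[float(round(x,3)) for x in (Ra.inv()*Rb).as_rotvec()]+[g])
    print(acc)
def th_now():
    R,p=now(); z=Rc().inv().apply(R.as_matrix()[:,2]); a=np.arctan2(-z[2],z[0])  # tool pitch
    g=Rc().inv().apply(p+155*R.as_matrix()[:,2]-hinge)
    print("pitch th",round(a-np.pi/3,3),"pos th",round(np.arctan2(g[2],-g[0])-np.arctan2(32,193),3),"radius",np.hypot(g[0],g[2]).round(1),"(195.6) y",g[1].round(1), "F case",Rc().inv().apply(manip.get_obs()["wrist_force"]).round(1), manip.get_obs()["joints"].round(2))
E
python3 - <<'E'
from h import *
th_now(); lift(0,.15,10,.4)
E
```

```text
pitch th 0.003 pos th 0.016 radius 198.3 (195.6) y 1.8 F case [-2.3 -0.5  5.2] [-0.01  0.76 -0.6   2.41  2.09  0.78 -2.64]
[[0.0, 0.43, -0.22, 0.015, 0.0, 0.0, 0.4], [0.0, 0.43, -0.22, 0.015, 0.0, 0.0, 0.4], [0.0, 0.43, -0.22, 0.015, 0.0, 0.0, 0.4], [0.0, 0.43, -0.22, 0.015, 0.0, 0.0, 0.4], [0.0, 0.43, -0.22, 0.015, 0.0, 0.0, 0.4], [0.0, 0.43, -0.22, 0.015, 0.0, 0.0, 0.4], [0.0, 0.43, -0.22, 0.015, 0.0, 0.0, 0.4], [0.0, 0.43, -0.22, 0.015, 0.0, 0.0, 0.4], [0.0, 0.43, -0.22, 0.015, 0.0, 0.0, 0.4], [0.0, 0.43, -0.22, 0.015, 0.0, 0.0, 0.4]]
```

Emit:
send_rows(
  commands=[
    [0,0.43,-0.22,0.015,0,0,0.4],
    [0,0.43,-0.22,0.015,0,0,0.4],
    [0,0.43,-0.22,0.015,0,0,0.4],
    [0,0.43,-0.22,0.015,0,0,0.4],
    [0,0.43,-0.22,0.015,0,0,0.4],
    [0,0.43,-0.22,0.015,0,0,0.4],
    [0,0.43,-0.22,0.015,0,0,0.4],
    [0,0.43,-0.22,0.015,0,0,0.4],
    [0,0.43,-0.22,0.015,0,0,0.4],
    [0,0.43,-0.22,0.015,0,0,0.4],
  ],
)

```text
time_s: 5.25
tool_pos: [465.4, 72.9, 328.3]
tool_rot: [0.758, 0.626, 0.119, 0.139]
wrist_force: [-3.7, -0.7, 1.1]
width: 7.2
grip_force: 59.4
```

```bash
python3 - <<'E'
from h import *
th_now(); lift(0,.2,10,.4)
E
```

```text
pitch th 0.155 pos th 0.163 radius 198.3 (195.6) y 1.8 F case [-3.5 -1.4  1.1] [-0.06  0.62 -0.4   2.25  1.65  0.41 -2.12]
[[-0.0, 0.57, -0.3, 0.02, 0.0, 0.0, 0.4], [-0.0, 0.57, -0.3, 0.02, 0.0, 0.0, 0.4], [-0.0, 0.57, -0.3, 0.02, 0.0, 0.0, 0.4], [-0.0, 0.57, -0.3, 0.02, 0.0, 0.0, 0.4], [-0.0, 0.57, -0.3, 0.02, 0.0, 0.0, 0.4], [-0.0, 0.57, -0.3, 0.02, 0.0, 0.0, 0.4], [-0.0, 0.57, -0.3, 0.02, 0.0, 0.0, 0.4], [-0.0, 0.57, -0.3, 0.02, 0.0, 0.0, 0.4], [-0.0, 0.57, -0.3, 0.02, 0.0, 0.0, 0.4], [-0.0, 0.57, -0.3, 0.02, 0.0, 0.0, 0.4]]
```

Emit:
send_rows(
  commands=[
    [0,0.43,-0.22,0.015,0,0,0.4],
    [0,0.43,-0.22,0.015,0,0,0.4],
    [0,0.43,-0.22,0.015,0,0,0.4],
    [0,0.43,-0.22,0.015,0,0,0.4],
    [0,0.43,-0.22,0.015,0,0,0.4],
    [0,0.43,-0.22,0.015,0,0,0.4],
    [0,0.43,-0.22,0.015,0,0,0.4],
    [0,0.43,-0.22,0.015,0,0,0.4],
    [0,0.43,-0.22,0.015,0,0,0.4],
    [0,0.43,-0.22,0.015,0,0,0.4],
  ],
)

```text
time_s: 6.08
tool_pos: [498.6, 66.4, 362.2]
tool_rot: [0.767, 0.633, 0.072, 0.082]
wrist_force: [-5.9, 0.1, 4.9]
width: 7.0
grip_force: 59.9
```

```bash
python3 - <<'E'
from h import *
th_now(); lift(0,.2,10,.4)
E
```

```text
pitch th 0.306 pos th 0.312 radius 198.3 (195.6) y 1.8 F case [-5.8 -1.1  4.9] [ 0.1   0.61 -0.56  2.06  0.92  0.53 -1.34]
[[-0.0, 0.57, -0.3, 0.02, 0.0, 0.0, 0.4], [-0.0, 0.57, -0.3, 0.02, 0.0, 0.0, 0.4], [-0.0, 0.57, -0.3, 0.02, 0.0, 0.0, 0.4], [-0.0, 0.57, -0.3, 0.02, 0.0, 0.0, 0.4], [-0.0, 0.57, -0.3, 0.02, 0.0, 0.0, 0.4], [-0.0, 0.57, -0.3, 0.02, 0.0, 0.0, 0.4], [-0.0, 0.57, -0.3, 0.02, 0.0, 0.0, 0.4], [-0.0, 0.57, -0.3, 0.02, 0.0, 0.0, 0.4], [-0.0, 0.57, -0.3, 0.02, 0.0, 0.0, 0.4], [-0.0, 0.57, -0.3, 0.02, 0.0, 0.0, 0.4]]
```

Emit:
send_rows(
  commands=[
    [0,0.57,-0.3,0.02,0,0,0.4],
    [0,0.57,-0.3,0.02,0,0,0.4],
    [0,0.57,-0.3,0.02,0,0,0.4],
    [0,0.57,-0.3,0.02,0,0,0.4],
    [0,0.57,-0.3,0.02,0,0,0.4],
    [0,0.57,-0.3,0.02,0,0,0.4],
    [0,0.57,-0.3,0.02,0,0,0.4],
    [0,0.57,-0.3,0.02,0,0,0.4],
    [0,0.57,-0.3,0.02,0,0,0.4],
    [0,0.57,-0.3,0.02,0,0,0.4],
  ],
)

```text
time_s: 6.92
tool_pos: [550.4, 56.2, 399.5]
tool_rot: [0.771, 0.637, 0.008, 0.005]
wrist_force: [-5.2, -0.8, 5.2]
width: 6.7
grip_force: 60.0
```

Emit:
send_rows(
  commands=[
    [0,0.57,-0.3,0.02,0,0,0.4],
    [0,0.57,-0.3,0.02,0,0,0.4],
    [0,0.57,-0.3,0.02,0,0,0.4],
    [0,0.57,-0.3,0.02,0,0,0.4],
    [0,0.57,-0.3,0.02,0,0,0.4],
    [0,0.57,-0.3,0.02,0,0,0.4],
    [0,0.57,-0.3,0.02,0,0,0.4],
    [0,0.57,-0.3,0.02,0,0,0.4],
    [0,0.57,-0.3,0.02,0,0,0.4],
    [0,0.57,-0.3,0.02,0,0,0.4],
  ],
)

```text
time_s: 7.75
tool_pos: [608.5, 44.8, 425.6]
tool_rot: [0.768, 0.634, -0.056, -0.072]
wrist_force: [-4.4, -0.8, 5.6]
width: 7.0
grip_force: 60.1
```

```bash
python3 - <<'E'
from h import *
th_now(); lift(0,.2,10,.4); c=manip.capture("scene"); save("s2.png",cv2.resize(c["img"][:320],(800,457)))
E
```

```text
pitch th 0.706 pos th 0.718 radius 198.3 (195.6) y 1.7 F case [-4.2 -1.6  5.6] [ 0.27  0.79 -0.8   1.48  0.45  1.25 -0.78]
[[-0.0, 0.57, -0.3, 0.02, 0.0, 0.0, 0.4], [-0.0, 0.57, -0.3, 0.02, 0.0, 0.0, 0.4], [-0.0, 0.57, -0.3, 0.02, 0.0, 0.0, 0.4], [-0.0, 0.57, -0.3, 0.02, 0.0, 0.0, 0.4], [-0.0, 0.57, -0.3, 0.02, 0.0, 0.0, 0.4], [-0.0, 0.57, -0.3, 0.02, 0.0, 0.0, 0.4], [-0.0, 0.57, -0.3, 0.02, 0.0, 0.0, 0.4], [-0.0, 0.57, -0.3, 0.02, 0.0, 0.0, 0.4], [-0.0, 0.57, -0.3, 0.02, 0.0, 0.0, 0.4], [-0.0, 0.57, -0.3, 0.02, 0.0, 0.0, 0.4]]
```

View pics/s2.png

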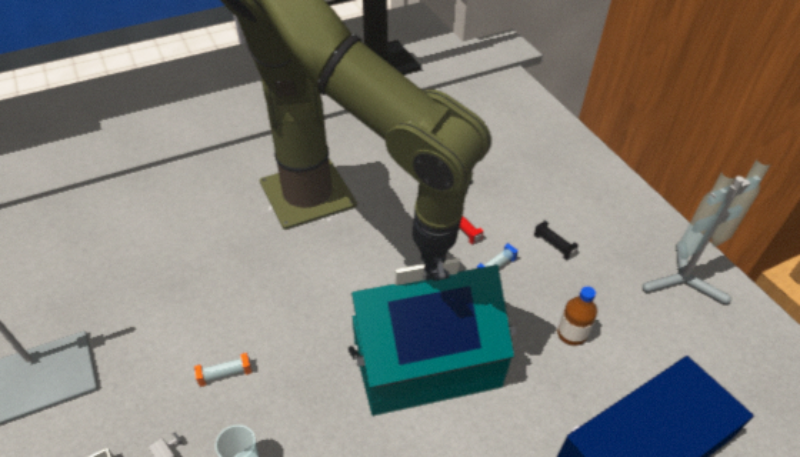

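The lid is following: its plate is raised at (430,320), with the gripper still on the flange at (437,270). I'll keep lifting.

Emit:
send_rows(
  commands=[
    [0,0.57,-0.3,0.02,0,0,0.4],
    [0,0.57,-0.3,0.02,0,0,0.4],
    [0,0.57,-0.3,0.02,0,0,0.4],
    [0,0.57,-0.3,0.02,0,0,0.4],
    [0,0.57,-0.3,0.02,0,0,0.4],
    [0,0.57,-0.3,0.02,0,0,0.4],
    [0,0.57,-0.3,0.02,0,0,0.4],
    [0,0.57,-0.3,0.02,0,0,0.4],
    [0,0.57,-0.3,0.02,0,0,0.4],
    [0,0.57,-0.3,0.02,0,0,0.4],
  ],
)

```text
time_s: 8.63
tool_pos: [670.5, 32.5, 439.3]
tool_rot: [0.757, 0.625, -0.118, -0.149]
wrist_force: [-3.4, -0.8, 5.5]
width: 7.2
grip_force: 60.4
```

Emit:
send_rows(
  commands=[
    [0,0.57,-0.3,0.02,0,0,0.4],
    [0,0.57,-0.3,0.02,0,0,0.4],
    [0,0.57,-0.3,0.02,0,0,0.4],
    [0,0.57,-0.3,0.02,0,0,0.4],
    [0,0.57,-0.3,0.02,0,0,0.4],
    [0,0.57,-0.3,0.02,0,0,0.4],
    [0,0.57,-0.3,0.02,0,0,0.4],
    [0,0.28,-0.15,0.01,0,0,0.4],
    [0,0,0,0,0,0,0.4],
    [0,0,0,0,0,0,0.4],
  ],
)

```text
time_s: 9.47
tool_pos: [717.8, 23.2, 441.1]
tool_rot: [0.744, 0.615, -0.165, -0.205]
wrist_force: [-2.4, -0.3, 5.3]
width: 7.2
grip_force: 60.4
```

```bash
python3 - <<'E'
from h import *
th_now(); q=manip.get_obs()["joints"]
for th in (1.1,1.15,1.2):
    R,p=pull_pose(th); print(th,ik(q,R,p,.005))
R,p=now(); L=Rc()*Ro.from_euler('y',1.0)
E
```

```text
pitch th 1.055 pos th 1.073 radius 198.4 (195.6) y 1.6 F case [-2.3 -0.8  5.3] [ 0.17  1.03 -0.76  0.84  0.34  1.89 -0.6 ]
1.1 (array([ 0.1491401 ,  1.06705917, -0.74961978,  0.76144809,  0.3335004 ,
        1.96859177, -0.5893553 ]), np.float64(2.1563105292443652e-07))
1.15 (array([ 0.1200213 ,  1.11699169, -0.73938979,  0.63082289,  0.33154253,
        2.07966368, -0.56509994]), np.float64(6.515376753668534e-07))
1.2 (array([-0.03754244,  1.11517184, -0.03888601,  0.5600052 , -0.15194661,
        2.09      , -0.29994059]), np.float64(0.5572874009955643))
```

```bash
python3 - <<'E'
from h import *
q=manip.get_obs()["joints"]; R,p=now()
for up in (0,.03,.06):
  for back in (30,50,70,100):
    L=Rc()*Ro.from_euler('y',up)*Rc().inv(); R1=L*R; p1=hinge+L.apply(p-hinge)-R1.as_matrix()[:,2]*back
    for t in (0,-.1,-.2):
      R2=R1*Ro.from_rotvec([t,0,0]); # keep fingertip point fixed
      tip=p1+R1.as_matrix()[:,2]*165; p2=tip-R2.as_matrix()[:,2]*165
      x,e=ik(q,R2,p2,.005); print(up,back,t,x.round(2),round(e,2))
E
```

```text
0 30 0 [ 0.14  1.04 -0.75  0.72  0.35  1.99 -0.57] 0.0
0 30 -0.1 [ 0.17  0.98 -0.76  0.85  0.37  1.85 -0.59] 0.0
0 30 -0.2 [ 0.19  0.92 -0.77  0.97  0.4   1.71 -0.62] 0.0
0 50 0 [ 0.11  1.05 -0.74  0.61  0.35  2.07 -0.55] 0.0
0 50 -0.1 [ 0.15  0.98 -0.75  0.76  0.37  1.92 -0.57] 0.0
0 50 -0.2 [ 0.18  0.92 -0.77  0.89  0.4   1.78 -0.6 ] 0.0
0 70 0 [-0.06  1.03  0.02  0.52 -0.16  2.09 -0.28] 0.11
0 70 -0.1 [ 0.12  1.   -0.74  0.66  0.38  1.99 -0.55] 0.0
0 70 -0.2 [ 0.16  0.93 -0.76  0.8   0.4   1.84 -0.57] 0.0
0 100 0 [-0.06  1.03  0.04  0.47 -0.18  2.09 -0.28] 1.32
0 100 -0.1 [ 0.02  1.01 -0.42  0.48  0.18  2.09 -0.41] 0.0
0 100 -0.2 [ 0.12  0.95 -0.74  0.65  0.41  1.95 -0.53] 0.0
0.03 30 0 [ 0.12  1.07 -0.74  0.63  0.35  2.06 -0.55] 0.0
0.03 30 -0.1 [ 0.15  1.01 -0.75  0.77  0.37  1.92 -0.58] 0.0
0.03 30 -0.2 [ 0.18  0.94 -0.77  0.9   0.39  1.77 -0.6 ] 0.0
0.03 50 0 [-0.05  1.05  0.    0.54 -0.16  2.09 -0.28] 0.05
0.03 50 -0.1 [ 0.13  1.02 -0.74  0.67  0.37  1.99 -0.55] 0.0
0.03 50 -0.2 [ 0.16  0.95 -0.76  0.82  0.39  1.84 -0.58] 0.0
0.03 70 0 [-0.05  1.05  0.01  0.5  -0.17  2.09 -0.
[... 341 characters left out ...]
2   0.55 -0.02  2.09 -0.35] 0.0
0.06 30 -0.1 [ 0.13  1.04 -0.74  0.69  0.36  1.98 -0.56] 0.0
0.06 30 -0.2 [ 0.16  0.97 -0.76  0.83  0.39  1.84 -0.58] 0.0
0.06 50 0 [-0.05  1.07 -0.    0.51 -0.16  2.09 -0.29] 0.78
0.06 50 -0.1 [ 0.1   1.05 -0.73  0.58  0.37  2.06 -0.53] 0.0
0.06 50 -0.2 [ 0.14  0.98 -0.75  0.73  0.39  1.91 -0.56] 0.0
0.06 70 0 [-0.05  1.07  0.01  0.47 -0.18  2.09 -0.29] 1.6
0.06 70 -0.1 [-0.06  1.05  0.05  0.48 -0.18  2.09 -0.27] 0.11
0.06 70 -0.2 [ 0.11  1.   -0.73  0.62  0.4   1.98 -0.53] 0.0
0.06 100 0 [-0.05  1.06  0.04  0.42 -0.2   2.09 -0.29] 2.81
0.06 100 -0.1 [-0.06  1.04  0.08  0.41 -0.2   2.09 -0.27] 1.37
0.06 100 -0.2 [ 0.01  1.02 -0.37  0.42  0.17  2.09 -0.38] 0.0
```

Emit:
send_rows(
  commands=[
    [0,0,0,0,0,0,8.5],
    [0,0,0,0,0,0,8.5],
    [0,0,0,0,0,0,8.5],
    [0,0,-0.8,0,0,0,8.5],
    [0,-0.5,-1.6,-0.03,0,0,8.5],
    [0,-0.6,-1.6,-0.04,0,0,8.5],
    [0,-0.6,-1.6,-0.04,0,0,8.5],
    [0,-0.6,-1.6,-0.04,0,0,8.5],
    [0,-0.6,-1.6,-0.04,0,0,8.5],
    [0,-0.6,-1.6,-0.04,0,0,8.5],
  ],
)

```text
time_s: 10.3
tool_pos: [730.2, 20.6, 551.8]
tool_rot: [0.762, 0.63, -0.091, -0.115]
wrist_force: [-0.6, 1.0, -0.1]
width: 84.7
grip_force: 0.0
```

```bash
python3 - <<'E'
from h import *
th_now(); print(now()[1]); c=manip.capture("scene"); save("s3.png",cv2.resize(c["img"][:320],(800,457)))
E
```

```text
pitch th 0.818 pos th 1.34 radius 284.1 (195.6) y 1.8 F case [-0.8  0.9 -0.1] [ 0.13  0.92 -0.75  0.7   0.42  1.91 -0.55]
[730.17520341  20.58243081 551.79873445]
```

View pics/s3.png

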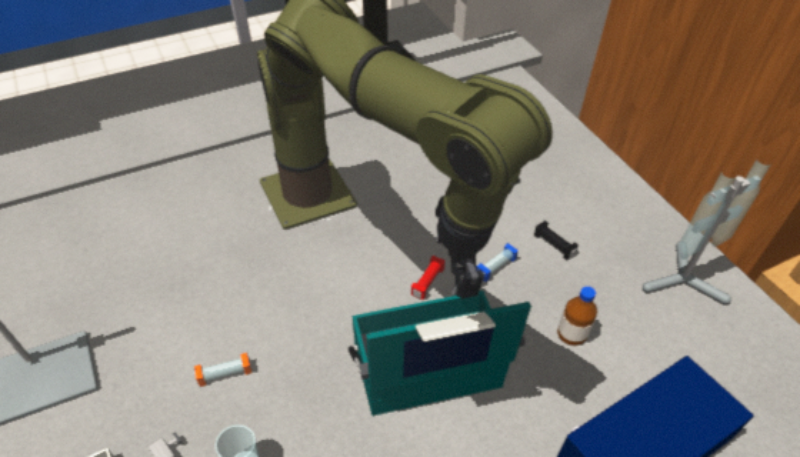

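The lid stands open on its own, with the flange at (455,325), and the hand is clear. The blue-ended cell is at (497,262). Heading there now.

```bash
python3 - <<'E'
from h import *
R,p=now(); R1,p1=down(np.radians(5),[500,190,320]); q=manip.get_obs()["joints"]; print(ik(q,R1,p1))
rows(R,p,R1,p1,10,8.5)
R2,p2=down(np.radians(16),[434,318,110]); print(ik(ik(q,R1,p1)[0],R2,p2)); rows(R1,p1,R2,p2,10,8.5)
E
```

```text
(array([ 0.0880003 ,  0.60713155, -0.90839821,  1.72320356,  0.53532518,
        1.07981736, -0.90861134]), np.float64(3.05624367978452e-05))
dist mm/row 29.66182495224333 deg/row 2.279708197468786
[[1.22, -2.24, 1.52, -0.028, -0.005, -0.027, 8.5], [1.29, -2.24, 1.45, -0.028, -0.005, -0.027, 8.5], [1.35, -2.25, 1.38, -0.028, -0.005, -0.027, 8.5], [1.42, -2.25, 1.31, -0.028, -0.005, -0.027, 8.5], [1.49, -2.24, 1.24, -0.028, -0.005, -0.027, 8.5], [1.56, -2.24, 1.17, -0.028, -0.005, -0.027, 8.5], [1.63, -2.23, 1.1, -0.028, -0.005, -0.027, 8.5], [1.69, -2.21, 1.03, -0.028, -0.005, -0.027, 8.5], [1.76, -2.19, 0.95, -0.028, -0.005, -0.027, 8.5], [1.82, -2.17, 0.88, -0.028, -0.005, -0.027, 8.5]]
(array([-0.30199183,  0.88757442, -0.72188335,  1.92525106,  0.92026172,
        0.69972854, -1.3180203 ]), np.float64(3.2372201307801233e-05))
dist mm/row 25.46369965264278 deg/row 1.100000000000001
[[1.33, -0.55, 2.1, 0.0, 0.0, -0.019, 8.5], [1.34, -0.52, 2.1, 0.0, 0.0, -0.019, 8.5], [1.35, -0.49, 2.1, 0.0, 0.0, -0.019, 8.5], [1.36, -0.47, 2.1, 0.0, 0.0, -0.019, 8.5], [1.37, -0.44, 2.1, 0.0, 0.0, -0.019, 8.5], [1.38, -0.42, 2.1, 0.0, 0.0, -0.019, 8.5], [1.39, -0.39, 2.1, 0.0, 0.0, -0.019, 8.5], [1.39, -0.36, 2.1, 0.0, 0.0, -0.019, 8.5], [1.4, -0.34, 2.1, 0.0, 0.0, -0.019, 8.5], [1.41, -0.31, 2.1, 0.0, 0.0, -0.019, 8.5]]
```

Emit:
send_rows(
  commands=[
    [1.2,-2.2,1.0,-0.028,-0.005,-0.027,8.5],
    [1.3,-2.2,1.4,-0.028,-0.005,-0.027,8.5],
    [1.4,-2.3,1.4,-0.028,-0.005,-0.027,8.5],
    [1.4,-2.3,1.3,-0.028,-0.005,-0.027,8.5],
    [1.5,-2.2,1.3,-0.028,-0.005,-0.027,8.5],
    [1.6,-2.2,1.2,-0.028,-0.005,-0.027,8.5],
    [1.6,-2.2,1.2,-0.028,-0.005,-0.027,8.5],
    [1.7,-2.2,1.1,-0.028,-0.005,-0.027,8.5],
    [1.8,-2.2,1.1,-0.028,-0.005,-0.027,8.5],
    [1.8,-2.2,1.0,-0.028,-0.005,-0.027,8.5],
  ],
)

```text
time_s: 11.18
tool_pos: [500.0, 190.6, 471.2]
tool_rot: [0.676, 0.736, -0.005, -0.005]
wrist_force: [0.4, -0.1, 0.0]
width: 85.0
grip_force: 0.0
```

Emit:
send_rows(
  commands=[
    [1.3,-0.6,2.1,0,0,-0.019,8.5],
    [1.3,-0.5,2.1,0,0,-0.019,8.5],
    [1.4,-0.5,2.1,0,0,-0.019,8.5],
    [1.4,-0.5,2.1,0,0,-0.019,8.5],
    [1.4,-0.4,2.1,0,0,-0.019,8.5],
    [1.4,-0.4,2.1,0,0,-0.019,8.5],
    [1.4,-0.4,2.0,0,0,-0.019,8.5],
    [1.4,-0.4,2.0,0,0,-0.019,8.5],
    [1.4,-0.3,2.0,0,0,-0.019,8.5],
    [1.4,-0.3,1.5,0,0,-0.019,8.5],
  ],
)

```text
time_s: 12.02
tool_pos: [432.0, 319.1, 269.9]
tool_rot: [0.604, 0.797, -0.006, -0.006]
wrist_force: [-0.1, -0.3, 0.2]
width: 85.0
grip_force: 0.0
```

```bash
python3 - <<'E'
from h import *
T,o=tool(); c=manip.capture("wrist"); s=manip.capture("top"); save("w3.png",np.hstack([c["img"][::1,::1]])); print(o["tool_pos"],o["joints"].round(2))
for W,im,n in ((cloud(c,T),c["img"].astype(int),"wrist"),(cloud(s),s["img"].astype(int),"top")):
    roi=(abs(W[...,0]-434)<80)&(abs(W[...,1]-318)<90)&(W[...,2]<42)
    bl=roi&(im[...,2]>im[...,0]+50)&(W[...,2]>10); P=W[bl]
    if len(P)>20:
        ce,r,a=cv2.minAreaRect(P[:,:2].astype(np.float32)); print(n,"blue",len(P),np.round(ce,1),np.round(r,1),a,np.percentile(P[:,2],98))
    P=W[roi&(W[...,2]>12)&(im[...,0]-im[...,2]<60)]
    if len(P)>20: ce,r,a=cv2.minAreaRect(P[:,:2].astype(np.float32)); print(n,"cell",len(P),np.round(ce,1),np.round(r,1),a,np.median(P[:,2]))
E
```

```text
[432.00471365 319.08079668 269.87215997] [-0.32  0.87 -0.68  1.92  0.85  0.68 -1.26]
wrist blue 1922 [437.2 320.7] [ 33.  109.5] 16.44121551513672 35.087646593958155
wrist cell 7397 [436.6 321.8] [ 33.9 112. ] 16.766572952270508 30.07197059917985
```

View pics/w3.png

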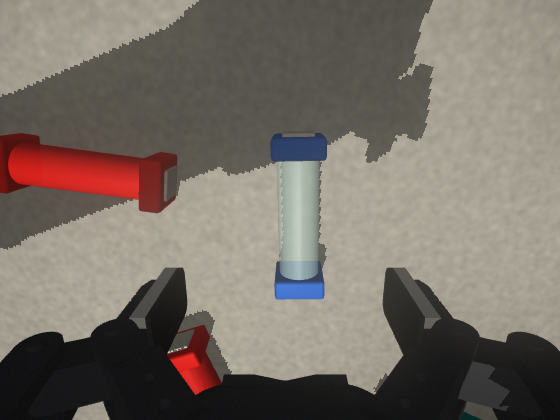

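The wrist view shows the blue-ended cell upright in the image at (299,215), nicely between the fingers. The red look-alike ends at (165,185), clear of the fingers. Descending with a 60 mm opening.

```bash
python3 - <<'E'
from h import *
R,p=now(); R1,p1=down(np.radians(16.5),[437,321,22]); rows(R,p,R1,p1,10,6.0)
E
```

```text
dist mm/row 9.291163286369398 deg/row 0.12398870374684128
[[-0.02, 0.08, 0.93, -0.002, -0.0, -0.001, 6.0], [-0.02, 0.08, 0.93, -0.002, -0.0, -0.001, 6.0], [-0.02, 0.08, 0.93, -0.002, -0.0, -0.001, 6.0], [-0.02, 0.08, 0.93, -0.002, -0.0, -0.001, 6.0], [-0.02, 0.07, 0.93, -0.002, -0.0, -0.001, 6.0], [-0.02, 0.07, 0.93, -0.002, -0.0, -0.001, 6.0], [-0.02, 0.07, 0.93, -0.002, -0.0, -0.001, 6.0], [-0.01, 0.07, 0.93, -0.002, -0.0, -0.001, 6.0], [-0.01, 0.07, 0.93, -0.002, -0.0, -0.001, 6.0], [-0.01, 0.06, 0.93, -0.002, -0.0, -0.001, 6.0]]
```

Emit:
send_rows(
  commands=[
    [-0.02,0.1,1.0,-0.002,0,-0.001,6],
    [-0.02,0.1,1.2,-0.002,0,-0.001,6],
    [-0.02,0.1,1.2,-0.002,0,-0.001,6],
    [-0.02,0.1,1.2,-0.002,0,-0.001,6],
    [-0.02,0.1,1.2,-0.002,0,-0.001,6],
    [-0.02,0.1,1.2,-0.002,0,-0.001,6],
    [-0.02,0.1,1.0,-0.002,0,-0.001,6],
    [0,0,0.8,-0.002,0,0,6],
    [0,0,0.5,0,0,0,6],
    [0,0,0,0,0,0,6],
  ],
)

```text
time_s: 12.95
tool_pos: [438.7, 318.8, 177.0]
tool_rot: [0.602, 0.799, 0.0, -0.001]
wrist_force: [0.8, -0.3, -0.3]
width: 59.6
grip_force: 0.0
```

Emit:
send_rows(
  commands=[
    [0,0,0,0,0,0,4.5],
    [0,0,0,0,0,0,4],
    [0,0,0,0,0,0,3.5],
    [0,0,0,0,0,0,3.2],
    [0,0,0,0,0,0,3.0],
    [0,0,0,0,0,0,2.8],
    [0,0,0,0,0,0,2.6],
    [0,0,0,0,0,0,2.4],
    [0,0,0,0,0,0,2.2],
    [0,0,0,0,0,0,2.0],
  ],
  newtons=30,
)

```text
time_s: 13.78
tool_pos: [438.3, 319.2, 178.0]
tool_rot: [0.601, 0.799, 0.0, -0.001]
wrist_force: [-1.9, -0.7, 4.9]
width: 27.0
grip_force: 29.4
```

```bash
python3 - <<'E'
from h import *
T,o=tool(); print(o["tool_pos"],o["width"],o["grip_force"],o["wrist_force"])
# look at chamber from scene/top
import pickle
c=manip.capture("scene"); s=manip.capture("top"); pickle.dump((c,s),open("c2.pkl","wb"))
cs=hinge+Rc().apply([-85,0,0])
for n,k in(("scene",c),("top",s)):
    W=cloud(k); Q=Rc().inv().apply((W-cs-[0,0,-60]).reshape(-1,3)).reshape(W.shape); im=k["img"].astype(int)
    m=(abs(Q[...,0])<60)&(abs(Q[...,1])<80)&(Q[...,2]>4)&(Q[...,2]<18)&(im.min(-1)>110); P=Q[m]; print(n,len(P))
    for sx in(-1,1):
        for sy in(-1,1):
            z=P[(np.sign(P[:,0])==sx)&(np.sign(P[:,1])==sy)]
            if len(z): print(sx,sy,len(z),np.percentile(z,[3,50,97],axis=0).round(1).tolist())
    if n=="top":
        m=(im[...,1]>im[...,0]+20)&(Q[...,2]>50)&(Q[...,2]<66)&(abs(Q[...,0])<95)&(abs(Q[...,1])<160); P=Q[m]; print("rim",len(P),np.percentile(P,[1,99],axis=0).round(1))
img=np.hstack([cv2.resize(c["img"][150:320,200:400],(400,340)),cv2.resize(s["img"][110:238,175:325],(398,340))]); save("ch.png",img)
E
```

```text
[438.26165751 319.23316104 177.95869026] 26.95486219011724 29.436460733413696 [-1.92788036 -0.71715642  4.88404226]
scene 68
-1 -1 33 [[-56.6, -76.5, 4.1], [-28.4, -44.0, 9.3], [-22.9, -18.0, 14.3]]
-1 1 35 [[-54.7, 1.4, 4.1], [-28.3, 42.8, 8.8], [-23.1, 66.0, 14.3]]
top 81
-1 -1 19 [[-34.6, -55.3, 10.5], [-31.3, -46.2, 13.5], [-27.6, -38.1, 16.0]]
-1 1 20 [[-34.6, 31.4, 9.2], [-30.2, 39.9, 12.8], [-27.2, 48.8, 16.0]]
1 -1 21 [[21.6, -56.8, 6.9], [25.4, -47.9, 13.1], [29.7, -39.2, 17.0]]
1 1 21 [[21.3, 32.7, 8.3], [25.4, 41.7, 12.0], [29.1, 50.3, 14.7]]
rim 835 [[ -87.8 -142.1   50.3]
 [  77.9  136.6   65.1]]
```

View pics/ch.png

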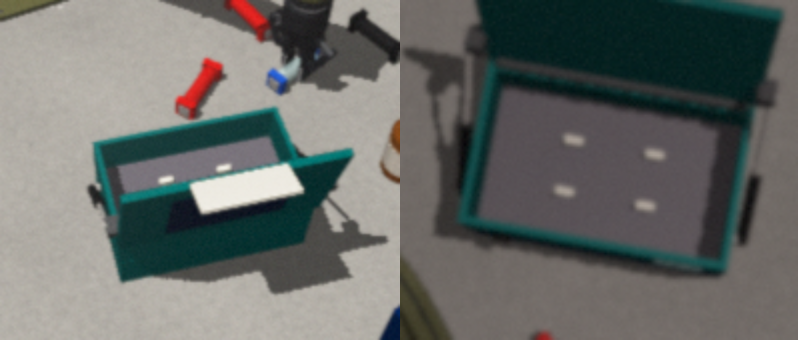

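The lid stands fully open. In the right-hand crop, the four white stops at (573,140), (655,154), (565,190) and (645,205) match my chamber estimate within about 1 mm once the top camera's bias is removed. The cell is gripped, 27 mm wide at 29 N.

Emit:
send_rows(
  commands=[
    [0,0,-0.6,0,0,0,2.0],
    [0,0,-1.4,0,0,0,2.0],
    [0,0,-2,0,0,0,2.0],
    [0,0,-2,0,0,0,2.0],
    [0,0,-2,0,0,0,2.0],
    [0,0,-2,0,0,0,2.0],
    [0,0,-2,0,0,0,2.0],
    [0,0,-2,0,0,0,2.0],
    [0,0,-2,0,0,0,2.0],
    [0,0,-1,0,0,0,2.0],
  ],
  newtons=35,
)

```text
time_s: 14.72
tool_pos: [439.2, 319.1, 349.8]
tool_rot: [0.601, 0.799, 0.002, -0.001]
wrist_force: [-0.2, -0.3, -2.4]
width: 26.9
grip_force: 34.8
```

```bash
python3 - <<'E'
from h import *
T,o=tool(); print(o["tool_pos"],o["width"],o["grip_force"],o["joints"].round(2))
C=hinge+Rc().apply([-85,0,0]); R,p=now(); R1,_=down(yaw,[0,0,0]); p1=np.array([C[0],C[1],352.]); print(p1, ik(o["joints"],R1,p1))
rows(R,p,R1,p1,20,2.0)
E
```

```text
[439.15007235 319.08170867 349.76901136] 26.92382148019244 34.80457127094269 [-0.26  0.76 -0.78  1.85  0.72  0.83 -1.13]
[620.86073373  41.32024814 352.        ] (array([ 0.23218063,  0.82807073, -0.70237028,  1.61114676,  0.62972373,
        0.94084958, -0.89117016]), np.float64(1.0365427319209714e-05))
dist mm/row 16.596322689568787 deg/row 1.3698423327667697
[[-1.59, 0.49, -0.02, 0.0, -0.0, 0.024, 2.0], [-1.57, 0.53, -0.02, 0.0, -0.0, 0.024, 2.0], [-1.56, 0.56, -0.02, 0.0, -0.0, 0.024, 2.0], [-1.55, 0.6, -0.02, 0.0, -0.0, 0.024, 2.0], [-1.53, 0.64, -0.02, 0.0, -0.0, 0.024, 2.0], [-1.52, 0.67, -0.02, 0.0, -0.0, 0.024, 2.0], [-1.5, 0.71, -0.01, 0.0, -0.0, 0.024, 2.0], [-1.48, 0.75, -0.01, 0.0, -0.0, 0.024, 2.0], [-1.46, 0.78, -0.01, 0.0, -0.0, 0.024, 2.0], [-1.44, 0.82, -0.01, 0.0, -0.0, 0.024, 2.0]]
[[-1.42, 0.85, -0.01, 0.0, -0.0, 0.024, 2.0], [-1.4, 0.88, -0.01, 0.0, -0.0, 0.024, 2.0], [-1.38, 0.92, -0.01, 0.0, -0.0, 0.024, 2.0], [-1.36, 0.95, -0.01, 0.0, -0.0, 0.024, 2.0], [-1.34, 0.98, -0.01, 0.0, -0.0, 0.024, 2.0], [-1.31, 1.01, -0.01, 0.0, -0.0, 0.024, 2.0], [-1.29, 1.05, -0.01, 0.0, -0.0, 0.024, 2.0], [-1.26, 1.08, -0.01, 0.0, -0.0, 0.024, 2.0], [-1.24, 1.11, -0.01, 0.0, -0.0, 0.024, 2.0], [-1.21, 1.14, -0.01, 0.0, -0.0, 0.024, 2.0]]
```

Emit:
send_rows(
  commands=[
    [-1.6,0.5,0,0,0,0.024,2.0],
    [-1.6,0.5,0,0,0,0.024,2.0],
    [-1.6,0.6,0,0,0,0.024,2.0],
    [-1.5,0.6,0,0,0,0.024,2.0],
    [-1.5,0.6,0,0,0,0.024,2.0],
    [-1.5,0.7,0,0,0,0.024,2.0],
    [-1.5,0.7,0,0,0,0.024,2.0],
    [-1.5,0.7,0,0,0,0.024,2.0],
    [-1.5,0.8,0,0,0,0.024,2.0],
    [-1.4,0.8,0,0,0,0.024,2.0],
  ],
)

```text
time_s: 15.55
tool_pos: [529.7, 178.7, 346.6]
tool_rot: [0.693, 0.721, -0.0, -0.001]
wrist_force: [1.2, 0.6, -2.7]
width: 26.7
grip_force: 34.8
```

Emit:
send_rows(
  commands=[
    [-1.4,0.9,0,0,0,0.024,2.0],
    [-1.4,0.9,0,0,0,0.024,2.0],
    [-1.4,0.9,0,0,0,0.024,2.0],
    [-1.4,1.0,0,0,0,0.024,2.0],
    [-1.3,1.0,0,0,0,0.024,2.0],
    [-1.3,1.0,0,0,0,0.024,2.0],
    [-1.3,1.1,0,0,0,0.024,2.0],
    [-1.3,1.1,0,0,0,0.024,2.0],
    [-1.2,1.1,0,0,0,0.024,2.0],
    [-1.2,1.1,0,0,0,0.024,2.0],
  ],
)

```text
time_s: 16.38
tool_pos: [622.2, 39.7, 346.6]
tool_rot: [0.775, 0.632, 0.0, -0.001]
wrist_force: [0.7, -0.1, -2.1]
width: 26.9
grip_force: 34.9
```

```bash
python3 - <<'E'
from h import *
T,o=tool(); print(o["tool_pos"],o["width"],o["grip_force"],o["joints"].round(2),o["wrist_force"].round(1))
C=hinge+Rc().apply([-85,0,0]); R,p=now(); R1,_=down(yaw,[0,0,0]); p1=np.array([C[0],C[1],260.])
rows(R,p,R1,p1,10,2.0)
c=manip.capture("wrist"); im=c["img"].astype(int); W=cloud(c,T); Q=Rc().inv().apply((W-C-[0,0,-60]).reshape(-1,3)).reshape(W.shape)
m=(abs(Q[...,0])<60)&(abs(Q[...,1])<80)&(Q[...,2]>3)&(Q[...,2]<18)&(im.min(-1)>120); P=Q[m]
for sx in(-1,1):
  for sy in(-1,1):
    z=P[(np.sign(P[:,0])==sx)&(np.sign(P[:,1])==sy)]
    if len(z)>5: print(sx,sy,len(z),np.percentile(z,[3,50,97],axis=0).round(1).tolist())
b=(im[...,2]>im[...,0]+50)&(Q[...,2]>60)&(abs(Q[...,0])<40)&(abs(Q[...,1])<80); P=Q[b]; print("held blue",len(P),np.percentile(P,[2,50,98],axis=0).round(1))
save("w4.png",c["img"])
E
```

```text
[622.20184793  39.74383783 346.60840715] 26.85730269677034 34.883118867874146 [ 0.23  0.84 -0.69  1.61  0.63  0.93 -0.89] [ 0.7 -0.1 -2.1]
dist mm/row 8.663313364712097 deg/row 0.02879570749161762
[[0.01, -0.01, 0.87, -0.0, -0.0, -0.0, 2.0], [0.01, -0.01, 0.87, -0.0, -0.0, -0.0, 2.0], [0.01, -0.01, 0.87, -0.0, -0.0, -0.0, 2.0], [0.01, -0.02, 0.87, -0.0, -0.0, -0.0, 2.0], [0.01, -0.02, 0.87, -0.0, -0.0, -0.0, 2.0], [0.01, -0.02, 0.87, -0.0, -0.0, -0.0, 2.0], [0.01, -0.02, 0.87, -0.0, -0.0, -0.0, 2.0], [0.01, -0.02, 0.87, -0.0, -0.0, -0.0, 2.0], [0.01, -0.02, 0.87, -0.0, -0.0, -0.0, 2.0], [0.01, -0.02, 0.87, -0.0, -0.0, -0.0, 2.0]]
-1 -1 83 [[-32.1, -38.8, 3.5], [-29.0, -35.0, 11.3], [-26.0, -34.0, 12.9]]
-1 1 250 [[-32.0, 37.9, 7.0], [-28.7, 46.5, 12.0], [-24.4, 53.5, 13.1]]
1 -1 65 [[26.9, -39.1, 4.4], [29.4, -35.4, 11.0], [31.7, -34.3, 12.6]]
1 1 227 [[24.1, 38.5, 7.8], [28.4, 47.6, 11.7], [31.8, 53.5, 13.0]]
held blue 4555 [[-14.9 -41.3 117. ]
 [  1.1  49.2 142. ]
 [ 17.4  55.5 143.5]]
```

View pics/w4.png

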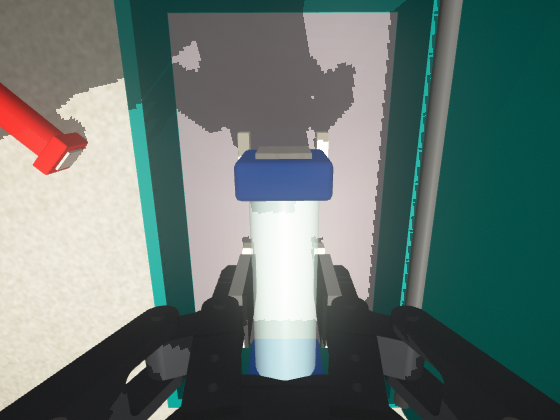

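The held cell is centred over the cradle, within 1.2 mm in x. Two of the stops show at (243,140) and (322,142) beside the far end block. Lowering.

Emit:
send_rows(
  commands=[
    [0,-0.12,0.8,0,0,0,2.0],
    [0,0,1.1,0,0,0,2.0],
    [0,0,1.1,0,0,0,2.0],
    [0,0,1.1,0,0,0,2.0],
    [0,0,1.1,0,0,0,2.0],
    [0,0,1.1,0,0,0,2.0],
    [0,0,1.1,0,0,0,2.0],
    [0,0,0.9,0,0,0,2.0],
    [0,0,0.7,0,0,0,2.0],
    [0,0,0.4,0,0,0,2.0],
  ],
)

```text
time_s: 17.27
tool_pos: [619.8, 41.6, 251.4]
tool_rot: [0.774, 0.633, -0.0, -0.002]
wrist_force: [-0.2, -0.2, -2.4]
width: 26.8
grip_force: 34.9
```

Emit:
send_rows(
  commands=[
    [0,0,0.2,0,0,0,2.0],
    [0,0,0.2,0,0,0,2.0],
    [0,0,0.15,0,0,0,2.0],
    [0,0,0.15,0,0,0,2.0],
    [0,0,0.1,0,0,0,2.0],
    [0,0,0.1,0,0,0,2.0],
    [0,0,0.05,0,0,0,2.0],
    [0,0,0,0,0,0,2.0],
    [0,0,0,0,0,0,2.0],
    [0,0,0,0,0,0,2.0],
  ],
)

```text
time_s: 18.1
tool_pos: [620.0, 41.7, 243.3]
tool_rot: [0.774, 0.633, 0.0, -0.001]
wrist_force: [0.3, 0.2, -1.0]
width: 26.8
grip_force: 34.9
```

Emit:
send_rows(
  commands=[
    [0,0,0.07,0,0,0,2.0],
    [0,0,0.07,0,0,0,2.0],
    [0,0,0.07,0,0,0,2.0],
    [0,0,0.07,0,0,0,2.0],
    [0,0,0.05,0,0,0,2.0],
    [0,0,0.05,0,0,0,2.0],
    [0,0,0.05,0,0,0,2.0],
    [0,0,0,0,0,0,2.0],
    [0,0,0,0,0,0,2.0],
    [0,0,0,0,0,0,2.0],
  ],
)

```text
time_s: 18.93
tool_pos: [620.0, 41.7, 238.9]
tool_rot: [0.774, 0.633, 0.0, -0.001]
wrist_force: [1.0, -1.0, -1.3]
width: 26.6
grip_force: 34.9
```

Emit:
send_rows(
  commands=[
    [0,0,0.04,0,0,0,2.0],
    [0,0,0.04,0,0,0,2.0],
    [0,0,0.04,0,0,0,2.0],
    [0,0,0.04,0,0,0,2.0],
    [0,0,0,0,0,0,2.0],
    [0,0,0,0,0,0,2.0],
    [0,0,0,0,0,0,2.0],
    [0,0,0,0,0,0,2.0],
    [0,0,0,0,0,0,2.0],
    [0,0,0,0,0,0,2.0],
  ],
)

```text
time_s: 19.77
tool_pos: [620.0, 41.8, 238.0]
tool_rot: [0.774, 0.633, 0.0, -0.001]
wrist_force: [-2.2, -0.8, 5.9]
width: 26.5
grip_force: 35.5
```

Contact with the floor, about 8 N of upward push. Releasing slowly, then rising.

Emit:
send_rows(
  commands=[
    [0,0,-0.06,0,0,0,2.7],
    [0,0,0,0,0,0,2.9],
    [0,0,0,0,0,0,3.1],
    [0,0,0,0,0,0,3.5],
    [0,0,0,0,0,0,4],
    [0,0,0,0,0,0,5],
    [0,0,0,0,0,0,6],
    [0,0,0,0,0,0,6],
    [0,0,-0.4,0,0,0,6],
    [0,0,-0.8,0,0,0,6],
  ],
  newtons=20,
)

```text
time_s: 20.6
tool_pos: [619.6, 41.5, 249.5]
tool_rot: [0.774, 0.633, -0.001, -0.002]
wrist_force: [-0.1, 0.2, 0.9]
width: 60.3
grip_force: 0.0
```

Emit:
send_rows(
  commands=[
    [0,0,-1.5,0,0,0,6],
    [0,0,-2,0,0,0,6],
    [0,0,-2,0,0,0,6],
    [0,0,-2,0,0,0,6],
    [0,0,-2,0,0,0,6],
    [0,-0.5,-2,0,0,0,6],
    [0,-1,-2,0,0,0,6],
    [0,-1.5,-1,0,0,0,6],
    [0,-2,-1,0,0,0,6],
    [0,-2,0,0,0,0,6],
  ],
)

```text
time_s: 21.43
tool_pos: [551.4, 55.8, 407.8]
tool_rot: [0.774, 0.633, 0.002, -0.0]
wrist_force: [0.5, 0.8, -0.9]
width: 59.9
grip_force: 0.0
```

Emit:
send_rows(
  commands=[
    [0,-2,0,0,0,0,6],
    [0,-2,0,0,0,0,6],
    [0,-2,0,0,0,0,6],
    [0,-1,0,0,0,0,6],
    [0,0,0,0,0,0,6],
    [0,0,0,0,0,0,6],
    [0,0,0,0,0,0,6],
    [0,0,0,0,0,0,6],
    [0,0,0,0,0,0,6],
    [0,0,0,0,0,0,6],
  ],
)

```text
time_s: 22.27
tool_pos: [483.5, 68.9, 405.0]
tool_rot: [0.774, 0.633, 0.0, -0.002]
wrist_force: [-0.1, 0.1, -0.6]
width: 59.8
grip_force: 0.0
```

```bash
python3 - <<'E'
from h import *
T,o=tool(); print(o["tool_pos"],o["dq"].round(3))
C=hinge+Rc().apply([-85,0,0]); s=manip.capture("wrist"); t=manip.capture("top"); im=s["img"].astype(int); W=cloud(s,T); Q=Rc().inv().apply((W-C-[0,0,-60]).reshape(-1,3)).reshape(W.shape)
b=(im[...,2]>im[...,0]+50)&(Q[...,2]>10)&(Q[...,2]<60)&(abs(Q[...,0])<40)&(abs(Q[...,1])<80); P=Q[b]; print("blue",len(P),np.percentile(P,[2,50,98],axis=0).round(1))
save("fin.png",np.hstack([cv2.resize(s["img"],(400,300)),cv2.resize(t["img"],(400,300))]))
E
```

```text
[483.47256064  68.90470469 404.99978735] [ 0.    -0.003 -0.001  0.007  0.     0.    -0.001]
blue 1219 [[-17.7 -51.5  32. ]
 [ -2.1  45.6  33.6]
 [ 14.   56.6  35. ]]
```

View pics/fin.png

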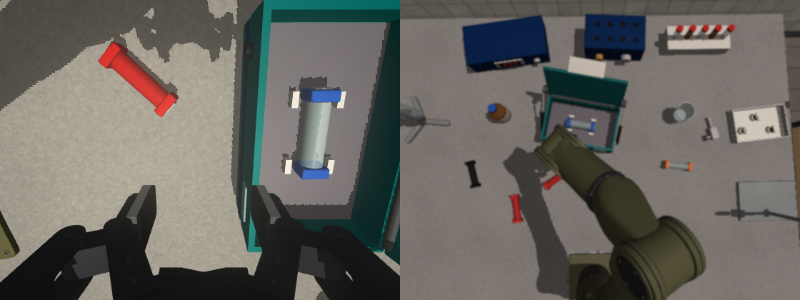

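The final view shows the cell lying flat between the four stops: blue ends at (320,95) and (308,172) in the left picture, top 34 mm above the floor. The lid is still open and the hand is clear.

```bash
python3 -c "
from plant import manip; print(manip.finish_job())"
```

```text
the job is handed in; nothing more can be done
None
```

The lid is standing open on its struts, the blue-ended cell lies flat in the cradle between the four white stops, and the hand is clear; the job was handed in at about 22 s.

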